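# Change over the tape rewinding spindle

### The arm

A 7-joint arm with a two-finger parallel gripper is mounted at the origin on the work surface. World frame = base frame: x ahead of the robot, y to its left, z up, the work surface at z = 0. Lengths are in m, angles in rad, forces in N, time in s.
With the tool pointing down it reaches from about 0.425 to 1.025 m from the base axis. Payload 9.4 kg.
Tool frame: the origin (TCP) lies between the finger pads; the fingertips stand 22 mm ahead of it and the grasp point (between the pads) lies 3 mm ahead of it (ctrl.tip_extent is the distance from the TCP to the fingertips, in m); z points along the fingers, x is the direction in which the jaws open and shut, and the axes are right-handed (so a half turn about z gives the same grasp; the last joint's range is limited). The gripper opens to 93 mm and grips with 3 to 60 N. Pads are 15 mm wide; open, the fingers measure 128 mm over their backs; the gripper's body (75 mm by 188 mm) begins 65 mm behind the grasp point.
Start: joints at [1.25, 0.599, -0.003, 1.599, 0.002, 0.943, -0.08], TCP at [0.175, -0.704, 0.241] pointing down, gripper open.
Joint ranges: [-2.57, 2.57], [-0.35, 1.97], [-1.29, 1.29], [0.11, 2.56], [-1.05, 4.19], [0.11, 1.86], [-2.63, 2.63]. Speed limits (rad/s): [2.22, 2.22, 3.01, 3.01, 3.14, 3.14, 3.14].

### API

Orientations are given as a unit quaternion [x, y, z, w].
In Python, from rig import ctrl gives the robot as it stands.
- The arm moves only by the tool apply_moves, never from a script. Its argument "series" is a list of rows, each a list of 6 numbers: the shift along the tool's x, y, z in units of 0.04 m (1.0 is 0.04 m), then the turn, a rotation vector about the tool's x, y, z in units of 5 degrees (1.0 is 5 degrees). In form: [[x, y, z, wx, wy, wz], ...]. A call has 1 to 5 rows; each row shifts and turns the commanded pose from where the row before left it, along the tool's axes as they then stand; what a row does not reach is not made up. A row lasts 1/12 s, in which the tool goes at most 41.7 mm and 7.16 degrees, less where a joint would pass 70% of its speed; a pose out of reach is approached as far as the arm can. A call with a number of a shift or a turn outside -1 to 1 is refused whole. A call with a gripper value outside its range is refused whole. "claw" is the opening, from -1 (shut) to 1 (fully open), set as the call begins (left out, the last holds). The fingers move at their own pace and stop on an object; "grip_force" is the grip in N (left out, the last holds). Time passes only in rows, so rows that do not move let the fingers close. It gives the time, the measured TCP pose, the force and the opening at its end, in the units of the state.
- ctrl.get_obs(): the state, without advancing time (a new reading comes with each control period).
- ctrl.get_image(name): name is "side" or "top"; returns a dict with "pixels" (480x640x3 uint8, red, green, blue), "depth" (480x640 float32, m along the optical axis (not along the pixel's ray), 0 where there is no reading), "mtx" (3x3 intrinsics, pixels), "R" (3x3) and "t" (3): a world point X has camera coordinates R X + t. Camera axes: x right, y down, z forward; pixel columns grow to the right and rows downward; lengths in m; the calibration is good to about 2 mm. A picture is of the moment at which its call begins.
- ctrl.hand_in(): hands the job in, once; it reports no verdict.
Trained networks look in a picture, given as the dict that the camera call returned (one of the last four; its "shot" number tells which), for a name from the list of things; names that differ only in an ending like _2 or _b are one class to them, and where a whole thing is asked for, a point or a joint stands for the part that bears it (a point fixed in the world has none). Each returns a list of dicts, best first, with "score" (0 to 1); they miss things now and then, are a little off and sometimes report something else, mostly with a low value. They report only what shows in the picture. A call takes as long as a camera call. They do not tell look-alikes from the thing itself.
- ctrl.masks_of(target, picture): "pixels" (480x640 bool, what is visible of it) and "position" ([column, row] in pixels, amid what is visible of it).
The state is a dict: "clock": time; "joint_pos": joint angles; "dq": joint speeds; "joint_efforts": joint torques, N m; "tool_pos": TCP position; "tool_rot": TCP orientation; "contact_force": force on the tool from outside, world axes, zero at the start; "ft_torque": the same for the moment, N m; "grip_width": opening from 0.0 (shut) to 1.0 (fully open).
Only numpy, scipy, OpenCV 4.12 (cv2) and the standard library are available. Lean on these libraries where they do the work, as an engineer would, in place of code of your own. Each camera call takes 0.05 s, during which the arm holds its last target. There are 200 camera calls.

### The job

Press the ejector lever down until the finished tape roll has been lifted off the spindle, then push the roll sideways, without picking it up, until it lies wholly on the outfeed shelf. Lower the ejector plate all the way again, then thread the bare cardboard core down the spindle fully home, and after it the aluminium collar down onto the core. Leave the roll flat on the shelf and everything else on the bench where it is.

Things in the scene. Friction and masses are not known exactly. Their poses are not given: they have to be found in the camera images.
- station: fixed tape rewinding station (mm). Origin on the bench under the axis of its upright spindle; z up, +y towards its raised outfeed shelf, the lever along x at y -82. Grey housing 46 tall. Square steel ejector plate 116 x 116 x 6 round the spindle: top at z 60 when down, z 102 when up, 4 above the spindle's tip, so that the roll can slide off over it
- spindle_tip (a point): centre of the spindle's flat tip, station (0, 0, 98) mm. The spindle is a fixed upright steel post, 35 mm diameter, its top 6 mm tapered to 25 mm
- shelf_middle (a point): point on top of the flat aluminium outfeed shelf, station (0, 135, 100) mm, a good place for the roll's centre. The shelf spans station x -62 to 62, y 64 to 204; its top is 2 mm below the raised plate's. Guides 12 mm high along both sides from y 118 on (inner faces at x +-58) and an end stop at y 204
- plate_top (a point): centre of the ejector plate's top face, on the spindle's axis; it rises and falls with the plate (38 mm hole round the spindle)
- ejector (a joint): height of the ejector plate above its lowest position, 0 (down) to 0.042 m (up). The plate is geared to the lever and stays where it is left; lower it by raising the lever or by pushing the plate itself down (about 7 N)
- lever_pad (a point): middle of the top of the black rubber pad (34 x 28 mm, 12 thick) on the end of the steel ejector lever, about 107 mm above the bench with the plate down, 38 mm with it up. The lever pivots about station y at station (30, -82, 55) mm, 155 mm from the pad; pressing the pad down about 69 mm (8 to 12 N) raises the plate fully
- roll: the finished roll: black sealing tape wound on a cardboard core, lying flat round the spindle on the ejector plate. 90 mm outside diameter, 39 mm bore, 20 mm tall, about 0.16 kg. Origin at the centre of its underside, z its axis
- core: the new bare core: thin-walled cardboard ring, 46 mm outside diameter, 39 mm bore, 20 mm tall, lying flat on the bench. Origin at the centre of its underside, z its axis; the same either way up
- collar: the clamp collar: thick-walled aluminium ring, 60 mm outside diameter, 39 mm bore, 16 mm tall, lying flat on the bench. Origin at the centre of its underside, z its axis; the same either way up
- offcut: bystander, leave alone: short dark offcut of hollow aluminium profile, 45 x 60 x 40 tall, hollow side up (mm); origin at its underside
- tin: bystander, leave alone: small plain steel tin, 52 diameter, 55 tall, standing (mm); origin at its underside
- tape_measure: bystander, leave alone: tape measure standing on its edge, 70 x 35 x 60 tall (mm); origin at its underside
- file: bystander, leave alone: flat steel file with a round wooden handle, about 300 long, 24 thick (mm); origin at its underside
- square: bystander, leave alone: try square lying flat, stock 100 long and 18 thick, blade 150 long (mm); origin at its underside
- spare_roll: bystander, leave alone: narrower, taller wound tape roll lying flat, 68 diameter, 30 tall, not to be used (mm); origin at its underside
Things that resemble listed ones, but are neither listed nor needed, are in the scene too. Several things look just like the collar: the one meant starts farthest to the robot's right.

How it is judged:
By the outcome, as a careful person would: the job done as asked, in the order asked, and still so for the second after the job is handed in, with the robot touching nothing.
It also fails if it takes over 72 s, if anything falls off the work surface, if the arm or the gripper's body presses on something with over 40 N, if the wrist force passes 120 N, or if a joint passes its speed limit or range.

## Working session

There is one attempt and no reset: what is moved stays moved. The work goes in short steps, Python scripts to look and compute and a tool call to move; the robot and the scene stay as the last step left them, time stands still between calls to the robot, and variables do not carry over. Pictures are saved under pics/ and viewed, about 8 in all and at most 12, crops included, and the job is handed in when it is done.

Besides the shell and the picture viewer there is one more tool, called as name(argument=value, ...), one argument or row to a line, values as JSON. apply_moves: Moves the arm, as the interface text tells. Its arguments: {"type":"object","properties":{"series":{"type":"array"},"claw":{"type":"number"},"grip_force":{"type":"number"}},"required":["series"]}

```bash
mkdir -p pics
cat > h.py <<'E'
import numpy as np, cv2
from rig import ctrl
def world(p):
    d=p['depth'];K=p['mtx'];v,u=np.indices(d.shape)
    c=np.stack([(u-K[0,2])/K[0,0]*d,(v-K[1,2])/K[1,1]*d,d],-1)
    return (c-p['t'])@p['R']   # R^T (c-t)
def proj(p,X):
    c=p['R']@np.asarray(X)+p['t'];q=p['mtx']@c;return q[:2]/q[2]
def save(p,n,crop=None,s=1):
    im=p['pixels'][...,::-1]
    if crop: a,b,c,d=crop; im=im[b:d,a:c]
    cv2.imwrite('pics/'+n+'.png',cv2.resize(im,None,fx=s,fy=s,interpolation=cv2.INTER_CUBIC))
E
python3 - <<'E'
from h import *
np.set_printoptions(precision=3,suppress=True)
P={n:ctrl.get_image(n) for n in('top','side')}
for n,p in P.items():
    save(p,n+'0');W=world(p)
    print(n,'cam',-p['R'].T@p['t'])
    for t in['plate_top','lever_pad','roll','core','collar','station','spindle_tip','spare_roll','tin']:
        try:
            for r in ctrl.masks_of(t,p)[:5]:
                m=r['pixels']&(p['depth']>0);w=W[m]
                if len(w)==0: continue
                z=np.percentile(w[:,2],95);tp=w[w[:,2]>z-.006]
                print(t,round(r['score'],2),np.round(r['position']),m.sum(),'top z',round(z,4),'mid',(tp.min(0)+tp.max(0))[:2]/2,'ext',(np.ptp(tp,0))[:2])
        except Exception as e: print(t,e)
E
```

```text
top cam [ 0.479 -0.001  1.181]
plate_top 0.85 [292. 246.] 952 top z 0.0625 mid [0.607 0.104] ext [0.132 0.131]
roll 0.91 [280. 230.] 819 top z 0.0826 mid [0.608 0.102] ext [0.086 0.088]
core 0.48 [456. 303.] 104 top z 0.0214 mid [ 0.435 -0.319] ext [0.034 0.045]
collar 0.62 [362. 266.] 277 top z 0.0186 mid [ 0.546 -0.102] ext [0.058 0.058]
collar 0.55 [408. 243.] 284 top z 0.0187 mid [ 0.607 -0.194] ext [0.056 0.056]
collar 0.48 [366. 211.] 290 top z 0.0187 mid [ 0.642 -0.096] ext [0.057 0.058]
station 0.57 [259. 239.] 5842 top z 0.107 mid [0.57  0.147] ext [0.152 0.339]
station 0.29 [377. 176.] 921 top z 0.0247 mid [ 0.766 -0.216] ext [0.022 0.098]
spindle_tip 0.59 [261. 243.] 5884 top z 0.1069 mid [0.57  0.147] ext [0.152 0.339]
spindle_tip 0.29 [456. 298.] 136 top z 0.0214 mid [ 0.44  -0.319] ext [0.044 0.045]
spare_roll 0.62 [436. 188.] 471 top z 0.0322 mid [ 0.722 -0.27 ] ext [0.067 0.065]
tin 0.7 [452. 243.] 391 top z 0.0569 mid [ 0.592 -0.319] ext [0.044 0.047]
side cam [0.194 0.506 0.739]
plate_top 0.86 [277. 286.] 867 top z 0.0616 mid [0.603 0.1  ] ext [0.15  0.141]
lever_pa
[... 472 characters left out ...]
 244.] 278 top z 0.0166 mid [ 0.547 -0.106] ext [0.06  0.054]
collar 0.66 [302. 241.] 431 top z 0.0171 mid [ 0.641 -0.1  ] ext [0.058 0.062]
collar 0.65 [337. 222.] 345 top z 0.0166 mid [ 0.608 -0.195] ext [0.06  0.056]
station 0.63 [230. 326.] 10332 top z 0.1098 mid [0.564 0.146] ext [0.141 0.34 ]
station 0.57 [427. 215.] 233 top z 0.0199 mid [ 0.439 -0.321] ext [0.042 0.049]
station 0.42 [276. 291.] 783 top z 0.0613 mid [0.605 0.089] ext [0.145 0.119]
spindle_tip 0.93 [228. 329.] 10305 top z 0.1099 mid [0.565 0.145] ext [0.142 0.342]
spare_roll 0.64 [313. 189.] 562 top z 0.0307 mid [ 0.723 -0.273] ext [0.067 0.068]
tin 0.78 [368. 188.] 548 top z 0.0555 mid [ 0.592 -0.32 ] ext [0.046 0.046]
```

View pics/top0.png

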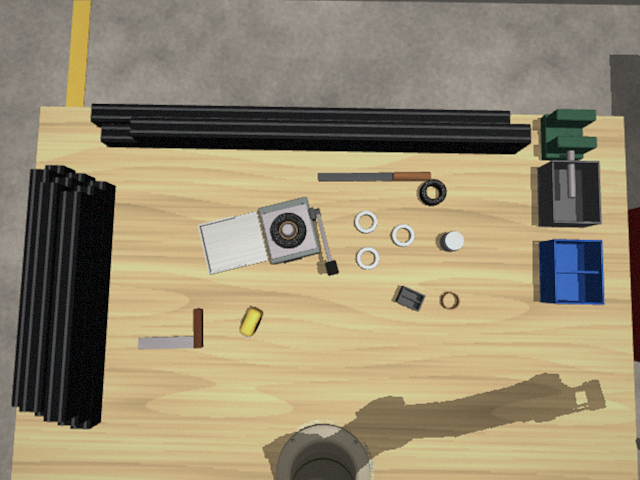

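View pics/side0.png

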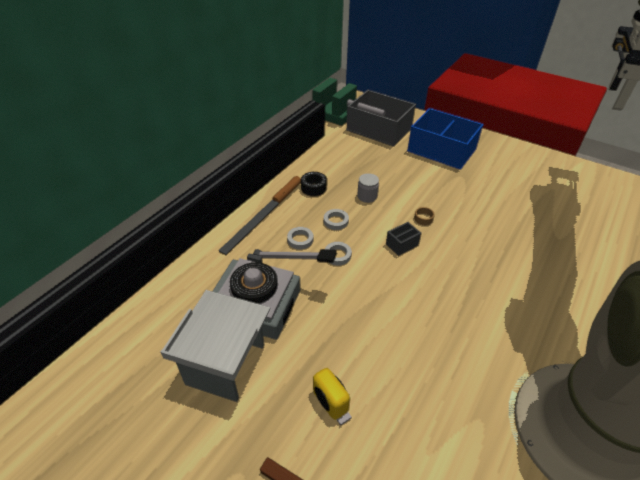

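The look-alikes for the collar, in top-image pixels, are (366,222), (368,258) and (402,236). The one farthest to the robot's right is (402,236), at world (0.608,-0.195). For the core, the small brown ring at (450,300) is the thin one. The spare roll at (432,192) and the tin at (452,242) aren't it. Next I'll refine the station pose and check the choice in a crop.

```bash
cat >> h.py <<'E'
from scipy.spatial.transform import Rotation as Ro
def go(x,y,z,jaw=None):
    """remaining turn (about tool z) and shift after that turn, in move units; jaw = world angle (deg) of tool x"""
    o=ctrl.get_obs();R=Ro.from_quat(o['tool_rot']);M=R.as_matrix();p=o['tool_pos']
    a=np.degrees(np.arctan2(M[1,0],M[0,0]));turn=0
    if jaw is not None:
        turn=-((jaw-a+90)%180-90)   # tool z down
    M2=M@Ro.from_euler('z',turn,degrees=True).as_matrix()
    d=M2.T@(np.array([x,y,z])-p)/.04
    print('t',round(float(o['clock']),2),'pos',np.round(p,4),'jaw',round(a,1),'tilt',np.round(M[:2,2],3),'turn',round(turn/5,2),'shift',np.round(d,2),'F',np.round(o['contact_force'],1),'grip',round(float(o['grip_width']),3))
E
python3 - <<'E'
from h import *
np.set_printoptions(precision=4,suppress=True)
for n in('top','side'):
    p=ctrl.get_image(n);W=world(p)
    m=(p['depth']>0)
    sh=m&(abs(W[...,2]-.101)<.006)&(abs(W[...,0]-.57)<.13)&(W[...,1]>.12)&(W[...,1]<.36)
    r=cv2.minAreaRect((W[sh][:,:2]*1000).astype(np.float32));print(n,'shelf',r,W[sh][:,2].mean())
    s=m&(abs(W[...,2]-.099)<.007)&(np.hypot(W[...,0]-.607,W[...,1]-.102)<.03)
    w=W[s];print('tip',s.sum(),(w.min(0)+w.max(0))/2,np.ptp(w,0),w.mean(0))
    b=m&(abs(W[...,2]-.061)<.004)&(np.hypot(W[...,0]-.607,W[...,1]-.102)<.09)
    print('plate',cv2.minAreaRect((W[b][:,:2]*1000).astype(np.float32)))
    l=m&(W[...,2]>.095)&(np.hypot(W[...,0]-.514,W[...,1]+.009)<.03);w=W[l]
    print('pad',cv2.minAreaRect((w[:,:2]*1000).astype(np.float32)),w[:,2].max())
    # look-alike rings
    for c in [(.547,-.104),(.608,-.195),(.641,-.098),(.439,-.32)]:
        k=m&(abs(W[...,2]-.018)<.006)&(np.hypot(W[...,0]-c[0],W[...,1]-c[1])<.038)
        print(c,cv2.minEnclosingCircle((W[k][:,:2]*1000).astype(np.float32)))
    if n=='top': save(p,'crop1',(200,150,480,330),2.8)
o=ctrl.get_obs(); print(Ro.from_quat(o['tool_rot']).as_matrix(),ctrl.tip_extent); go(.514,-.009,.2,105)
E
```

```text
top shelf ((571.6043701171875, 231.89678955078125), (124.10989379882812, 141.47247314453125), 15.058012008666992) 0.09938857842503161
tip 139 [0.6072 0.1011 0.097 ] [0.0326 0.0321 0.0098] [0.6066 0.1018 0.0962]
plate ((610.73291015625, 88.80522918701172), (115.68743133544922, 144.56993103027344), 14.828278541564941)
pad ((520.46142578125, -6.426103591918945), (45.00957107543945, 27.4373779296875), 15.165011405944824) 0.11316994267509062
(0.547, -0.104) ((545.3671264648438, -102.20368194580078), 29.726425170898438)
(0.608, -0.195) ((607.00830078125, -194.6188201904297), 30.402149200439453)
(0.641, -0.098) ((641.347412109375, -96.84341430664062), 29.7055606842041)
(0.439, -0.32) ((438.2071228027344, -317.9684143066406), 23.465478897094727)
side shelf ((571.9171142578125, 230.74264526367188), (125.1382064819336, 146.2208709716797), 15.036965370178223) 0.09953897818463807
tip 192 [0.6065 0.1013 0.0962] [0.0329 0.0313 0.0084] [0.6055 0.1023 0.0962]
plate ((611.1128540039062, 86.15383911132812), (117.59169006347656, 143.92306518554688), 14.49985408782959)
pad ((520.2548828125, -8.380653381347656), (45.95569610595703, 30.434894561767578), 5.880810260772705) 0.11104517768326044
(0.547, -0.104) ((545.6658935546875, -104.08302307128906), 30.78956413269043)
(0.608, -0.195) ((609.867919921875, -195.87725830078125), 31.599224090576172)
(0.641, -0.098) ((641.5012817382812, -98.92538452148438), 31.044111251831055)
(0.439, -0.32) ((440.4525146484375, -321.112060546875), 25.3288631439209)
[[ 0.2414 -0.9704 -0.    ]
 [-0.9704 -0.2414  0.    ]
 [-0.      0.     -1.    ]] 0.022
t 1.1 pos [ 0.175  -0.7036  0.2406] jaw -76.0 tilt [-0.  0.] turn -0.21 shift [-14.58 -12.68   1.02] F [ 0.4  0.3 -0.5] grip 1.004
```

View pics/crop1.png

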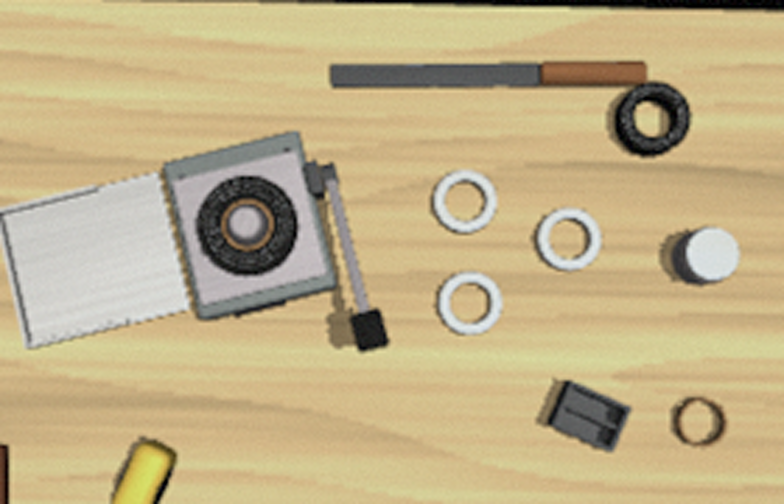

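The crop shows three white rings. The rightmost is at crop pixel (568,239), clear of its neighbours. The core is at (698,420) and the lever pad at (368,330). The station's yaw is 15° and the spindle is at (0.6065, 0.1016). I'm going to the lever pad now.

apply_moves(
  series=[
    [-0.73,-0.635,0,0,0,-0.2],
    [-0.73,-0.635,0,0,0,0],
    [-0.73,-0.635,0,0,0,0],
    [-0.73,-0.635,0,0,0,0],
    [-0.73,-0.635,0,0,0,0],
  ],
  claw=-1,
  grip_force=10,
)

```text
clock: 1.52
tool_pos: [0.261, -0.5284, 0.2407]
tool_rot: [0.793, -0.609, 0.0, 0.0]
contact_force: [1.2, 0.2, -0.0]
grip_width: 0.688
```

apply_moves(
  series=[
    [-0.73,-0.635,0,0,0,0],
    [-0.73,-0.635,0,0,0,0],
    [-0.73,-0.635,0,0,0,0],
    [-0.73,-0.635,0,0,0,0],
    [-0.73,-0.635,0,0,0,0],
  ],
)

```text
clock: 1.93
tool_pos: [0.3461, -0.3546, 0.2409]
tool_rot: [0.793, -0.609, 0.0, 0.0]
contact_force: [0.3, 0.1, 0.4]
grip_width: 0.338
```

apply_moves(
  series=[
    [-0.73,-0.635,0,0,0,0],
    [-0.73,-0.635,0,0,0,0],
    [-0.73,-0.635,0,0,0,0],
    [-0.73,-0.635,0,0,0,0],
    [-0.73,-0.635,0,0,0,0],
  ],
)

```text
clock: 2.35
tool_pos: [0.4312, -0.1806, 0.241]
tool_rot: [0.793, -0.609, 0.0, -0.0]
contact_force: [0.3, -0.7, -0.5]
grip_width: 0.007
```

apply_moves(
  series=[
    [-0.73,-0.635,0,0,0,0],
    [-0.73,-0.635,0,0,0,0],
    [-0.73,-0.635,0,0,0,0],
    [-0.73,-0.635,0,0,0,0],
    [-0.73,-0.635,0,0,0,0],
  ],
)

```text
clock: 2.77
tool_pos: [0.5162, -0.0066, 0.2409]
tool_rot: [0.793, -0.609, 0.0, -0.0]
contact_force: [1.0, -0.3, 0.3]
grip_width: 0.001
```

```bash
python3 -c "
from h import *
go(.512,-.0085,.145,105)"
```

```text
t 2.77 pos [ 0.5162 -0.0066  0.2409] jaw -75.0 tilt [ 0.001 -0.   ] turn -0.01 shift [0.02 0.11 2.4 ] F [ 1.  -0.3  0.3] grip 0.001
```

apply_moves(
  series=[
    [0,0.05,0.8,0,0,0],
    [0,0,0.8,0,0,0],
    [0,0,0.7,0,0,0],
    [0,0,0.25,0,0,0],
    [0,0.02,0.2,0,0,0],
  ],
)

```text
clock: 3.18
tool_pos: [0.5122, -0.0091, 0.1296]
tool_rot: [0.793, -0.609, -0.001, 0.001]
contact_force: [-4.0, 0.1, 9.1]
grip_width: 0.005
```

apply_moves(
  series=[
    [0,0.03,0.2,0,0,0],
    [0,0.03,0.2,0,0,0],
    [0,0.03,0.2,0,0,0],
    [0,0.02,0.2,0,0,0],
    [0,0.02,0.2,0,0,0],
  ],
)

```text
clock: 3.6
tool_pos: [0.5065, -0.0112, 0.0915]
tool_rot: [0.793, -0.609, -0.0, 0.001]
contact_force: [-6.1, 0.7, 7.9]
grip_width: 0.003
```

```bash
python3 -c "
from h import *
go(.508,-.0097,.06,105)"
```

```text
t 3.6 pos [ 0.5065 -0.0112  0.0915] jaw -75.1 tilt [-0.002 -0.001] turn -0.02 shift [-0.03 -0.05  0.79] F [-6.1  0.7  7.9] grip 0.003
```

apply_moves(
  series=[
    [0,0,0.2,0,0,0],
    [0,0,0.2,0,0,0],
    [0,0,0.2,0,0,0],
    [0,0,0.15,0,0,0],
    [0,0,0.08,0,0,0],
  ],
)

```text
clock: 4.02
tool_pos: [0.5069, -0.0112, 0.0592]
tool_rot: [0.793, -0.609, -0.0, 0.001]
contact_force: [-14.7, -0.6, 69.8]
grip_width: -0.0
```

apply_moves(
  series=[
    [0,0,0.04,0,0,0],
    [0,0,0.04,0,0,0],
    [0,0,0,0,0,0],
  ],
)

```text
clock: 4.27
tool_pos: [0.5069, -0.0112, 0.059]
tool_rot: [0.793, -0.609, 0.001, 0.0]
contact_force: [-15.8, 0.3, 67.1]
grip_width: 0.007
```

```bash
python3 -c "
from h import *
go(.508,-.0097,.06,105)
for n in ('top','side'):
    p=ctrl.get_image(n);W=world(p)
    for t in('plate_top','roll'):
        for r in ctrl.masks_of(t,p)[:2]:
            w=W[r['pixels']&(p['depth']>0)];print(n,t,r['score'],np.percentile(w[:,2],[50,90,95]))
"
```

```text
t 4.27 pos [ 0.5069 -0.0112  0.059 ] jaw -75.1 tilt [ 0.001 -0.001] turn -0.02 shift [-0.03 -0.04 -0.02] F [-15.8   0.3  67.1] grip 0.007
top plate_top 0.72 [0.10111364 0.10377567 0.10461703]
top plate_top 0.23 [0.05721549 0.0606585  0.06140847]
top roll 0.6 [0.12094619 0.12352123 0.12414632]
side plate_top 0.65 [0.1012686  0.10273254 0.10308469]
side roll 0.78 [0.12074313 0.12256207 0.12298231]
side roll 0.59 [0.017715   0.01952092 0.02000823]
```

apply_moves(
  series=[
    [0,0,-0.5,0,0,0],
    [0,0,-1,0,0,0],
    [0,0,-1,0,0,0],
    [0,0,-0.5,0,0,0],
  ],
  claw=-1,
)

```text
clock: 4.9
tool_pos: [0.5094, -0.0108, 0.1794]
tool_rot: [0.793, -0.609, 0.002, -0.002]
contact_force: [-0.1, -0.2, 0.9]
grip_width: 0.005
```

```bash
python3 -c "
from h import *
go(.6259,.0292,.2,15); print(ctrl.get_obs()['joint_pos'])"
```

```text
t 4.9 pos [ 0.5094 -0.0108  0.1794] jaw -75.1 tilt [0.006 0.   ] turn 17.98 shift [-3.08  0.21 -0.5 ] F [-0.1 -0.2  0.9] grip 0.005
[ 0.00316893  0.43264623 -0.12749598  2.1462407   0.10096058  0.56227322
 -1.5082515 ]
```

apply_moves(
  series=[
    [0,0,-0.2,0,0,1],
    [0,0,-0.2,0,0,1],
    [0,0,-0.1,0,0,1],
    [0,0,0,0,0,1],
    [0,0,0,0,0,1],
  ],
  claw=0.08,
)

```text
clock: 5.32
tool_pos: [0.5086, -0.0108, 0.1961]
tool_rot: [-0.641, 0.768, -0.001, 0.001]
contact_force: [-0.3, 0.2, 0.3]
grip_width: 0.313
```

apply_moves(
  series=[
    [0,0,0,0,0,1],
    [0,0,0,0,0,1],
    [0,0,0,0,0,1],
    [0,0,0,0,0,1],
    [0,0,0,0,0,1],
  ],
)

```text
clock: 5.73
tool_pos: [0.5084, -0.0107, 0.1956]
tool_rot: [-0.459, 0.888, -0.0, 0.001]
contact_force: [-0.3, 0.7, -0.6]
grip_width: 0.538
```

apply_moves(
  series=[
    [0,0,0,0,0,1],
    [0,0,0,0,0,1],
    [0,0,0,0,0,1],
    [0,0,0,0,0,1],
    [0,0,0,0,0,1],
  ],
)

```text
clock: 6.15
tool_pos: [0.5084, -0.0106, 0.1956]
tool_rot: [-0.256, 0.967, 0.0, 0.001]
contact_force: [-0.4, 0.2, 0.2]
grip_width: 0.539
```

apply_moves(
  series=[
    [0,0,0,0,0,1],
    [0,0,0,0,0,1],
    [0,0,0,0,0,1],
    [-0.8,0.05,0,0,0,0],
    [-0.8,0.05,0,0,0,0],
  ],
)

```text
clock: 6.57
tool_pos: [0.5689, 0.0099, 0.196]
tool_rot: [-0.129, 0.992, 0.001, 0.001]
contact_force: [-0.1, 0.7, 0.2]
grip_width: 0.542
```

```bash
python3 -c "
from h import *
go(.6259,.0292,.128,15); print(ctrl.get_obs()['joint_pos'])"
```

```text
t 6.57 pos [0.5689 0.0099 0.196 ] jaw -165.1 tilt [0.001 0.002] turn -0.03 shift [-1.5  0.1  1.7] F [-0.1  0.7  0.2] grip 0.542
[-0.45216605  0.50961449  0.48889781  2.027062   -0.37107522  0.68916599
 -2.60830386]
```

The last joint is close to its limit, so I'll take the other equivalent orientation and turn back 180°.

apply_moves(
  series=[
    [0,0,0,0,0,-1],
    [0,0,0,0,0,-1],
    [0,0,0,0,0,-1],
    [0,0,0,0,0,-1],
    [0,0,0,0,0,-1],
  ],
)

```text
clock: 6.98
tool_pos: [0.5691, 0.0099, 0.1955]
tool_rot: [-0.344, 0.939, 0.0, 0.001]
contact_force: [0.2, -0.8, 0.2]
grip_width: 0.539
```

apply_moves(
  series=[
    [0,0,0,0,0,-1],
    [0,0,0,0,0,-1],
    [0,0,0,0,0,-1],
    [0,0,0,0,0,-1],
    [0,0,0,0,0,-1],
  ],
)

```text
clock: 7.4
tool_pos: [0.5691, 0.0097, 0.1957]
tool_rot: [-0.539, 0.842, -0.0, 0.001]
contact_force: [0.3, 0.3, -0.0]
grip_width: 0.542
```

apply_moves(
  series=[
    [0,0,0,0,0,-1],
    [0,0,0,0,0,-1],
    [0,0,0,0,0,-1],
    [0,0,0,0,0,-1],
    [0,0,0,0,0,-1],
  ],
)

```text
clock: 7.82
tool_pos: [0.5691, 0.0096, 0.1957]
tool_rot: [0.708, -0.706, 0.0, -0.001]
contact_force: [-0.0, -1.5, -0.0]
grip_width: 0.538
```

apply_moves(
  series=[
    [0,0,0,0,0,-1],
    [0,0,0,0,0,-1],
    [0,0,0,0,0,-1],
    [0,0,0,0,0,-1],
    [0,0,0,0,0,-1],
  ],
)

```text
clock: 8.23
tool_pos: [0.5691, 0.0096, 0.1957]
tool_rot: [0.844, -0.536, 0.001, -0.001]
contact_force: [-0.4, -0.4, -0.8]
grip_width: 0.539
```

apply_moves(
  series=[
    [0,0,0,0,0,-1],
    [0,0,0,0,0,-1],
    [0,0,0,0,0,-1],
    [0,0,0,0,0,-1],
    [0,0,0,0,0,-1],
  ],
)

```text
clock: 8.65
tool_pos: [0.5691, 0.0095, 0.1957]
tool_rot: [0.94, -0.341, 0.001, -0.0]
contact_force: [0.1, 0.7, -0.4]
grip_width: 0.54
```

apply_moves(
  series=[
    [0,0,0,0,0,-1],
    [0,0,0,0,0,-1],
    [0,0,0,0,0,-1],
    [0,0,0,0,0,-1],
    [0,0,0,0,0,-1],
  ],
)

```text
clock: 9.07
tool_pos: [0.5691, 0.0094, 0.1957]
tool_rot: [0.992, -0.129, 0.001, 0.0]
contact_force: [0.3, 0.8, -0.1]
grip_width: 0.539
```

apply_moves(
  series=[
    [0,0,0,0,0,-1],
    [0,0,0,0,0,-1],
    [0,0,0,0,0,-1],
    [0,0,0,0,0,-1],
    [0,0,0,0,0,-1],
  ],
)

```text
clock: 9.48
tool_pos: [0.5691, 0.0094, 0.1957]
tool_rot: [0.996, 0.089, 0.001, 0.0]
contact_force: [-0.1, 0.3, -0.4]
grip_width: 0.539
```

```bash
python3 -c "
from h import *
go(.6259,.0292,.128,15); print(ctrl.get_obs()['joint_pos'])"
```

```text
t 9.48 pos [0.5691 0.0094 0.1957] jaw 10.2 tilt [ 0.002 -0.001] turn -0.97 shift [ 1.5  -0.11  1.69] F [-0.1  0.3 -0.4] grip 0.539
[ 0.16883364  0.49624811 -0.40517484  1.98801584  0.29297176  0.71143093
 -0.23870355]
```

apply_moves(
  series=[
    [0,0,0,0,0,-1],
    [0.75,-0.05,0,0,0,0],
    [0.75,-0.05,0,0,0,0],
    [0,0,0.9,0,0,0],
    [0,0,0.78,0,0,0],
  ],
)

```text
clock: 9.9
tool_pos: [0.6287, 0.0295, 0.1287]
tool_rot: [0.992, 0.13, 0.003, 0.0]
contact_force: [-0.4, -0.6, -2.0]
grip_width: 0.542
```

apply_moves(
  series=[
    [0,-0.25,0,0,0,0],
    [0,-0.25,0,0,0,0],
    [0,-0.25,0,0,0,0],
    [0,-0.25,0,0,0,0],
    [0,-0.25,0,0,0,0],
  ],
)

```text
clock: 10.32
tool_pos: [0.6128, 0.079, 0.1288]
tool_rot: [0.991, 0.13, 0.001, -0.0]
contact_force: [1.3, -1.5, 1.2]
grip_width: 0.537
```

apply_moves(
  series=[
    [0,-0.25,0,0,0,0],
    [0,-0.25,0,0,0,0],
    [0,-0.25,0,0,0,0],
    [0,-0.25,0,0,0,0],
    [0,-0.25,0,0,0,0],
  ],
)

```text
clock: 10.73
tool_pos: [0.5995, 0.1267, 0.1272]
tool_rot: [0.991, 0.13, 0.0, 0.0]
contact_force: [0.7, -2.5, 2.6]
grip_width: 0.541
```

Run:
```python
from h import *
th=np.radians(15);A=np.array([[np.cos(th),-np.sin(th)],[np.sin(th),np.cos(th)]]);S=np.array([.6065,.1016])
e=S+A@[0,.09];go(*e,.128,15)
for n in ('top','side'):
    p=ctrl.get_image(n);W=world(p)
    for r in ctrl.masks_of('roll',p)[:2]:
        w=W[r['pixels']&(p['depth']>0)];w=w[w[:,2]>.112];
        if len(w)>10: w=np.c_[(w[:,:2]-S)@A,w[:,2]];print(n,r['score'],len(w),w.min(0),w.max(0))
save(p,'push1',(160,180,400,400),2.5)
```

```text
t 10.73 pos [0.5995 0.1267 0.1272] jaw 15.0 tilt [ 0. -0.] turn -0.01 shift [ 0.01 -1.6  -0.02] F [ 0.7 -2.5  2.6] grip 0.541
side 0.69 1613 [-0.04769359  0.0308075   0.11202008] [0.0422706  0.12017202 0.12502387]
```

apply_moves(
  series=[
    [0,-0.25,0,0,0,0],
    [0,-0.25,0,0,0,0],
    [0,-0.25,0,0,0,0],
    [0,-0.25,0,0,0,0],
    [0,-0.2,0,0,0,0],
  ],
)

```text
clock: 11.35
tool_pos: [0.5867, 0.174, 0.127]
tool_rot: [0.991, 0.131, -0.0, -0.0]
contact_force: [0.4, -0.8, -0.1]
grip_width: 0.54
```

apply_moves(
  series=[
    [0,-0.15,0,0,0,0],
    [0,-0.1,0,0,0,0],
    [0,-0.08,0,0,0,0],
    [0,0,0,0,0,0],
  ],
)

```text
clock: 11.68
tool_pos: [0.5837, 0.1857, 0.127]
tool_rot: [0.991, 0.131, 0.0, -0.0]
contact_force: [-0.0, -0.4, 0.3]
grip_width: 0.54
```

```bash
cat >> h.py <<'E'
th=np.radians(15);A=np.array([[np.cos(th),-np.sin(th)],[np.sin(th),np.cos(th)]]);S=np.array([.6065,.1016])
def st(n,name,zmin,pic=None):
    p=ctrl.get_image(n);W=world(p)
    for r in ctrl.masks_of(name,p)[:3]:
        w=W[r['pixels']&(p['depth']>0)];w=w[w[:,2]>zmin]
        if len(w)>10: w=np.c_[(w[:,:2]-S)@A,w[:,2]];lo,hi=np.percentile(w,[1,99],0);print(n,name,round(r['score'],2),len(w),'mid',np.round((lo+hi)/2,4),'ext',np.round(hi-lo,4),'ztop',round(hi[2],4))
    return p
E
python3 - <<'E'
from h import *
go(*(S+A@[0,0]),.2,15)
for n in ('top','side'): p=st(n,'roll',.112)
save(p,'push2',(140,180,400,400),2.5)
E
```

```text
t 11.68 pos [0.5837 0.1857 0.127 ] jaw 15.0 tilt [-0.  0.] turn 0.0 shift [ 0.01  2.18 -1.82] F [-0.  -0.4  0.3] grip 0.54
side roll 0.61 1777 mid [-0.0035  0.1343  0.1171] ext [0.085  0.0855 0.0092] ztop 0.1216
```

View pics/push2.png

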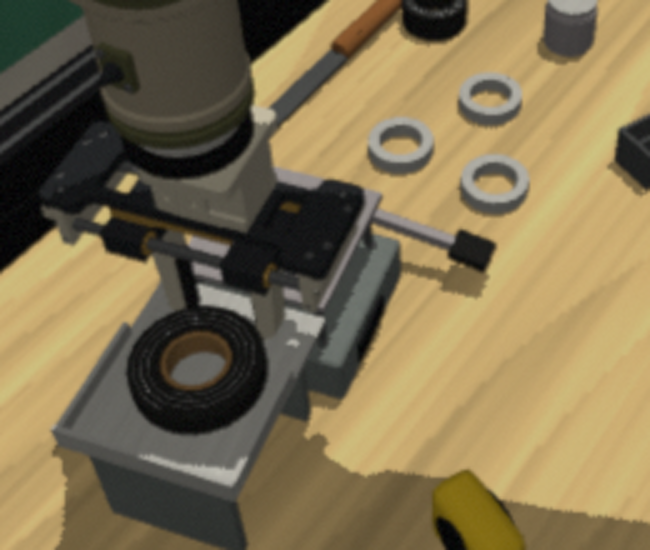

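The roll lies flat on the shelf: crop pixel (197,368), station y 134, x -3. Next I lower the plate by pressing it with the fingers either side of the spindle.

apply_moves(
  series=[
    [0,0.3,0,0,0,0],
    [0,0.3,-0.6,0,0,0],
    [0,0.8,-0.4,0,0,0],
    [0,0.78,0,0,0,0],
    [0,0,0,0,0,0],
  ],
  claw=0.61,
)

```text
clock: 12.3
tool_pos: [0.6086, 0.092, 0.1676]
tool_rot: [0.992, 0.126, 0.001, 0.002]
contact_force: [-0.8, -0.6, -1.0]
grip_width: 0.798
```

apply_moves(
  series=[
    [0,0,0.4,0,0,0],
    [0,0,0.4,0,0,0],
    [0,0,0.2,0,0,0],
    [0,0,0.1,0,0,0],
    [0,0,0.1,0,0,0],
  ],
)

```text
clock: 12.72
tool_pos: [0.6059, 0.099, 0.1189]
tool_rot: [0.992, 0.13, -0.001, 0.001]
contact_force: [-3.4, -4.3, 7.8]
grip_width: 0.806
```

```bash
python3 -c "
from h import *
go(*S,.082,15)"
```

```text
t 12.72 pos [0.6059 0.099  0.1189] jaw 14.9 tilt [-0.002 -0.002] turn -0.02 shift [ 0.03 -0.06  0.92] F [-3.4 -4.3  7.8] grip 0.806
```

apply_moves(
  series=[
    [0,0,0.15,0,0,0],
    [0,0,0.15,0,0,0],
    [0,0,0.15,0,0,0],
    [0,0,0.15,0,0,0],
    [0,0,0.15,0,0,0],
  ],
)

```text
clock: 13.13
tool_pos: [0.606, 0.099, 0.0895]
tool_rot: [0.992, 0.13, -0.001, 0.001]
contact_force: [-4.7, -4.0, 8.8]
grip_width: 0.802
```

apply_moves(
  series=[
    [0,0,0.1,0,0,0],
    [0,0,0.08,0,0,0],
    [0,0,0.04,0,0,0],
    [0,0,0,0,0,0],
  ],
)

```text
clock: 13.47
tool_pos: [0.606, 0.099, 0.0823]
tool_rot: [0.992, 0.13, -0.0, 0.001]
contact_force: [-8.6, -5.9, 23.6]
grip_width: 0.805
```

```bash
python3 -c "
from h import *
go(*S,.082,15)"
```

```text
t 13.47 pos [0.606  0.099  0.0823] jaw 14.9 tilt [-0.    -0.003] turn -0.02 shift [ 0.03 -0.06  0.01] F [-8.6 -5.9 23.6] grip 0.805
```

apply_moves(
  series=[
    [0,0,-0.4,0,0,0],
    [0,0,-0.8,0,0,0],
    [0,0,-0.9,0,0,0],
    [0,0,-0.8,0,0,0],
  ],
  claw=0.61,
)

```text
clock: 13.8
tool_pos: [0.6062, 0.1006, 0.1979]
tool_rot: [0.991, 0.13, -0.0, -0.0]
contact_force: [-0.0, -0.2, 0.7]
grip_width: 0.802
```

```bash
python3 -c "
from h import *
go(.4393,-.3195,.12,15)
p=st('side','plate_top',.05);st('side','roll',.112)
W=world(p);w=W[(p['depth']>0)];q=np.c_[(w[:,:2]-S)@A,w[:,2]]
k=(abs(q[:,0])<.05)&(abs(q[:,1])<.05)&(np.hypot(q[:,0],q[:,1])>.025)&(q[:,2]<.11)&(q[:,2]>.05);print(k.sum(),np.percentile(q[k,2],[10,50,90]))
"
```

```text
t 13.8 pos [0.6062 0.1006 0.1979] jaw 15.0 tilt [-0.001  0.   ] turn -0.0 shift [-6.75  9.06  1.95] F [-0.  -0.2  0.7] grip 0.802
side plate_top 0.8 1924 mid [-0.0001 -0.0019  0.0725] ext [0.1144 0.1141 0.0344] ztop 0.0897
side roll 0.62 1786 mid [-0.0032  0.1347  0.1173] ext [0.0854 0.0851 0.009 ] ztop 0.1218
1207 [0.05775526 0.05924273 0.06088624]
```

apply_moves(
  series=[
    [-0.56,0.755,0,0,0,0],
    [-0.56,0.755,0,0,0,0],
    [-0.56,0.755,0,0,0,0],
    [-0.56,0.755,0,0,0,0],
    [-0.56,0.755,0,0,0,0],
  ],
)

```text
clock: 14.42
tool_pos: [0.5354, -0.0756, 0.1946]
tool_rot: [0.991, 0.131, -0.001, -0.0]
contact_force: [0.4, -0.2, 0.4]
grip_width: 0.804
```

apply_moves(
  series=[
    [-0.56,0.755,0,0,0,0],
    [-0.56,0.755,0,0,0,0],
    [-0.56,0.755,0,0,0,0],
    [-0.56,0.755,0,0,0,0],
    [-0.56,0.755,0,0,0,0],
  ],
)

```text
clock: 14.83
tool_pos: [0.4662, -0.2503, 0.1948]
tool_rot: [0.991, 0.13, -0.001, -0.001]
contact_force: [0.3, -0.5, -0.3]
grip_width: 0.804
```

apply_moves(
  series=[
    [-0.56,0.755,0,0,0,0],
    [-0.56,0.755,0,0,0,0],
    [0,0,0.9,0,0,0],
    [0,0,0.9,0,0,0],
    [0,0,0,0,0,0],
  ],
)

```text
clock: 15.25
tool_pos: [0.4364, -0.3181, 0.1181]
tool_rot: [0.992, 0.129, -0.004, -0.003]
contact_force: [-0.1, 1.4, -0.3]
grip_width: 0.803
```

Run:
```python
from h import *
go(.4393,-.3195,.026,15)
p=ctrl.get_image('side');W=world(p);c=(.4393,-.3195)
k=(p['depth']>0)&(abs(W[...,2]-.018)<.006)&(np.hypot(W[...,0]-c[0],W[...,1]-c[1])<.034)
print(k.sum(),cv2.minEnclosingCircle((W[k][:,:2]*1000).astype(np.float32)));save(p,'core1',(340,100,540,280),3)
```

```text
t 15.25 pos [ 0.4364 -0.3181  0.1181] jaw 14.9 tilt [-0.008  0.005] turn -0.03 shift [0.08 0.07 2.3 ] F [-0.1  1.4 -0.3] grip 0.803
134 ((440.6585693359375, -320.402587890625), 24.307052612304688)
```

View pics/core1.png

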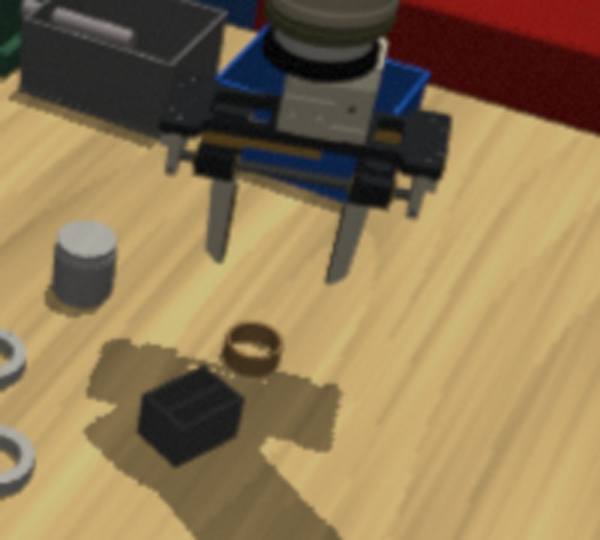

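The core stands clear between the fingers at crop pixel (252,350), with the offcut well to the side. I'll descend and grip gently.

apply_moves(
  series=[
    [0.08,0.08,0.5,0,0,0],
    [0,0,0.7,0,0,0],
    [0,0,0.6,0,0,0],
    [0,0,0.3,0,0,0],
    [0,0,0.19,0,0,0],
  ],
)

```text
clock: 15.72
tool_pos: [0.4446, -0.3202, 0.0322]
tool_rot: [0.991, 0.131, -0.001, -0.0]
contact_force: [-0.5, 0.4, -0.9]
grip_width: 0.801
```

apply_moves(
  series=[
    [0,0,0,0,0,0],
    [0,0,0,0,0,0],
    [0,0,0,0,0,0],
    [0,0,0,0,0,0],
    [0,0,0,0,0,0],
  ],
  claw=-0.2,
  grip_force=8,
)

```text
clock: 16.13
tool_pos: [0.4445, -0.3215, 0.0336]
tool_rot: [0.991, 0.13, 0.0, 0.0]
contact_force: [-0.9, -0.4, 0.0]
grip_width: 0.498
```

apply_moves(
  series=[
    [0,0,0,0,0,0],
    [0,0,0,0,0,0],
  ],
)

```text
clock: 16.3
tool_pos: [0.4445, -0.3215, 0.0335]
tool_rot: [0.991, 0.13, 0.0, 0.0]
contact_force: [-1.1, -0.7, 7.9]
grip_width: 0.488
```

Run:
```python
from h import *
go(.4395,-.32,.026,15)
```

```text
t 16.3 pos [ 0.4445 -0.3215  0.0335] jaw 15.0 tilt [ 0.001 -0.001] turn -0.01 shift [-0.11 -0.07  0.19] F [-1.1 -0.7  7.9] grip 0.488
```

Gripped a little high, so I'll open, lower and regrip.

apply_moves(
  series=[
    [0,0,0,0,0,0],
    [0,0,0,0,0,0],
    [0,0,0,0,0,0],
  ],
  claw=0.4,
)

```text
clock: 16.55
tool_pos: [0.4443, -0.3211, 0.0327]
tool_rot: [0.991, 0.13, 0.0, 0.0]
contact_force: [-0.1, 0.0, -0.0]
grip_width: 0.655
```

apply_moves(
  series=[
    [0,0,0.1,0,0,0],
    [0,0,0.1,0,0,0],
    [0,0,0,0,0,0],
  ],
)

```text
clock: 16.8
tool_pos: [0.4439, -0.3208, 0.0237]
tool_rot: [0.991, 0.13, -0.0, -0.0]
contact_force: [0.2, -0.6, -1.4]
grip_width: 0.698
```

Run:
```python
from h import *
go(.4445,-.3215,.026,15)
p=ctrl.get_image('side');W=world(p);c=(.443,-.3205)
k=(p['depth']>0)&(abs(W[...,2]-.018)<.006)&(np.hypot(W[...,0]-c[0],W[...,1]-c[1])<.026)
print(k.sum(),cv2.minEnclosingCircle((W[k][:,:2]*1000).astype(np.float32)),W[k][:,2].max());save(p,'core2',(370,150,490,250),5)
```

```text
t 16.8 pos [ 0.4439 -0.3208  0.0237] jaw 15.0 tilt [-0.001  0.001] turn -0.0 shift [ 0.01  0.02 -0.06] F [ 0.2 -0.6 -1.4] grip 0.698
134 ((443.0472106933594, -319.66827392578125), 24.719493865966797) 0.02322574817496094
```

View pics/core2.png

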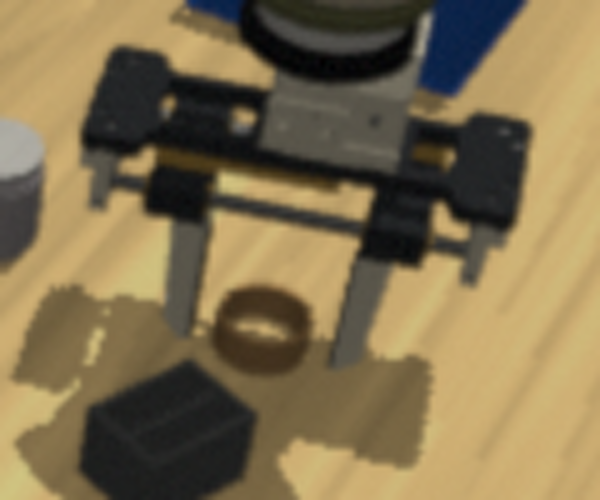

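apply_moves(
  series=[
    [-0.02,-0.06,-0.05,0,0,0],
    [0,0,0,0,0,0],
    [0,0,0,0,0,0],
    [0,0,0,0,0,0],
    [0,0,0,0,0,0],
  ],
  claw=-0.2,
  grip_force=8,
)

```text
clock: 17.27
tool_pos: [0.4429, -0.3189, 0.0267]
tool_rot: [0.991, 0.13, 0.0, 0.0]
contact_force: [0.1, 0.1, 1.0]
grip_width: 0.491
```

apply_moves(
  series=[
    [0,0,0,0,0,0],
    [0,0,0,0,0,0],
    [0,0,-0.2,0,0,0],
    [0,0,-0.4,0,0,0],
    [0,0,-0.7,0,0,0],
  ],
)

```text
clock: 17.68
tool_pos: [0.4419, -0.3182, 0.0777]
tool_rot: [0.991, 0.131, -0.002, -0.001]
contact_force: [0.6, -0.7, -1.0]
grip_width: 0.492
```

apply_moves(
  series=[
    [0,0,-0.8,0,0,0],
    [0,0,-0.8,0,0,0],
    [0,0,-0.8,0,0,0],
    [0,0,-0.5,0,0,0],
    [0,0,0,0,0,0],
  ],
)

```text
clock: 18.1
tool_pos: [0.4443, -0.3199, 0.1993]
tool_rot: [0.992, 0.13, 0.002, 0.002]
contact_force: [-0.5, -0.2, -1.2]
grip_width: 0.487
```

Run:
```python
from h import *
go(*S,.19,15)
p=ctrl.get_image('side');W=world(p)
o=ctrl.get_obs();c=o['tool_pos'];print(c)
for r in ctrl.masks_of('core',p)[:2]:
    w=W[r['pixels']&(p['depth']>0)];print(r['score'],len(w),w.min(0),w.max(0))
save(p,'core3',tuple(int(v) for v in (*(proj(p,c)-[70,50]),*(proj(p,c)+[70,60]))),5)
```

```text
t 18.1 pos [ 0.4443 -0.3199  0.1993] jaw 14.9 tilt [ 0.005 -0.004] turn -0.01 shift [ 6.64 -9.13  0.21] F [-0.5 -0.2 -1.2] grip 0.487
[ 0.44349063 -0.31969786  0.1970856 ]
0.53 330 [ 0.4212441  -0.55889142  0.01860126] [ 0.53187069 -0.29635965  0.19398797]
0.39 9227 [ 0.49268085 -0.0694426  -0.00293349] [0.72971093 0.31665529 0.11999746]
```

View pics/core3.png

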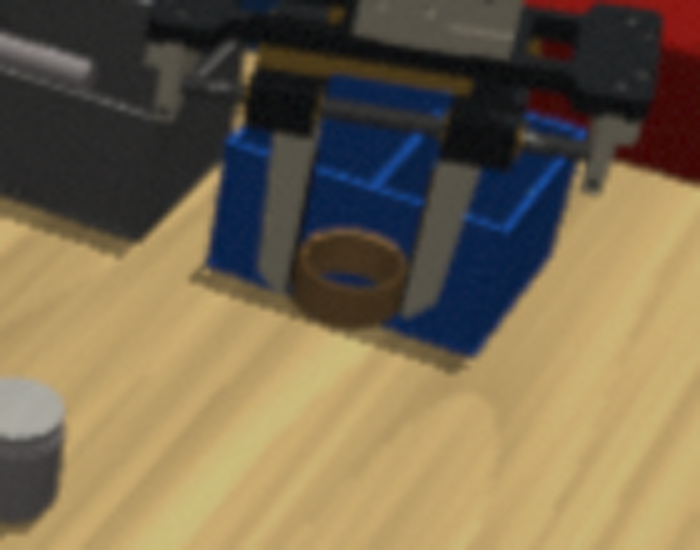

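apply_moves(
  series=[
    [0.55,-0.76,0,0,0,0],
    [0.55,-0.76,0,0,0,0],
    [0.55,-0.76,0,0,0,0],
    [0.55,-0.76,0,0,0,0],
    [0.55,-0.76,0,0,0,0],
  ],
)

```text
clock: 18.62
tool_pos: [0.5093, -0.142, 0.1931]
tool_rot: [0.992, 0.13, -0.001, -0.0]
contact_force: [1.3, -0.7, -0.0]
grip_width: 0.487
```

apply_moves(
  series=[
    [0.55,-0.76,0,0,0,0],
    [0.55,-0.76,0,0,0,0],
    [0.55,-0.76,0,0,0,0],
    [0.55,-0.76,0,0,0,0],
    [0.55,-0.76,0,0,0,0],
  ],
)

```text
clock: 19.03
tool_pos: [0.5763, 0.0332, 0.1929]
tool_rot: [0.991, 0.13, -0.001, 0.0]
contact_force: [1.0, 0.2, 0.5]
grip_width: 0.487
```

apply_moves(
  series=[
    [0.55,-0.76,0,0,0,0],
    [0.55,-0.76,0,0,0,0],
    [0,0,0.3,0,0,0],
    [0,0,0.3,0,0,0],
    [0,0,0,0,0,0],
  ],
)

```text
clock: 19.45
tool_pos: [0.6015, 0.1007, 0.1668]
tool_rot: [0.991, 0.131, -0.003, 0.001]
contact_force: [-0.4, -0.1, -0.5]
grip_width: 0.49
```

Run:
```python
from h import *
go(*S,.125,15)
p=st('side','core',.1)
W=world(p);q=(W[...,:2]-S)@A;z=W[...,2]
for lo,hi in((.115,.128),(.128,.142)):
    k=(p['depth']>0)&(z>lo)&(z<hi)&(np.hypot(q[...,0],q[...,1])<.05);im=p['pixels'][k].astype(int)
    b=im[:,0]-im[:,2]>25;x=q[k][b]
    if len(x): print(lo,len(x),np.percentile(x,[2,98],0)*1000)
print(ctrl.get_obs()['tool_pos'])
```

```text
t 19.45 pos [0.6015 0.1007 0.1668] jaw 15.0 tilt [-0.006 -0.002] turn 0.0 shift [0.13 0.01 1.04] F [-0.4 -0.1 -0.5] grip 0.49
side core 0.58 368 mid [-0.005   0.0003  0.1502] ext [0.0423 0.0442 0.021 ] ztop 0.1606
0.128 17 [[-10.50210759 -21.76874835]
 [ 12.50744933  18.05732331]]
[0.60253329 0.0998893  0.16904602]
```

apply_moves(
  series=[
    [0.11,0.01,0.2,0,0,0],
    [0,0,0.25,0,0,0],
    [0,0,0.2,0,0,0],
    [0,0,0.15,0,0,0],
    [0,0,0,0,0,0],
  ],
)

```text
clock: 19.97
tool_pos: [0.6072, 0.1018, 0.137]
tool_rot: [0.992, 0.13, -0.001, 0.0]
contact_force: [0.5, -0.4, 0.3]
grip_width: 0.49
```

Run:
```python
from h import *
go(*S,.0867,15)
p=st('side','core',.1)
```

```text
t 19.97 pos [0.6072 0.1018 0.137 ] jaw 14.9 tilt [-0.002 -0.001] turn -0.01 shift [-0.02  0.    1.26] F [ 0.5 -0.4  0.3] grip 0.49
side core 0.88 324 mid [-0.0006 -0.0003  0.1204] ext [0.0403 0.0447 0.022 ] ztop 0.1314
```

Core centred within 1 mm. I'll lower it.

apply_moves(
  series=[
    [0,0,0.1,0,0,0],
    [0,0,0.15,0,0,0],
    [0,0,0.15,0,0,0],
    [0,0,0.15,0,0,0],
    [0,0,0.15,0,0,0],
  ],
)

```text
clock: 20.48
tool_pos: [0.6079, 0.1023, 0.1099]
tool_rot: [0.991, 0.13, -0.0, 0.0]
contact_force: [-0.2, -0.1, -0.1]
grip_width: 0.491
```

apply_moves(
  series=[
    [0,0,0.15,0,0,0],
    [0,0,0.15,0,0,0],
    [0,0,0.1,0,0,0],
    [0,0,0.08,0,0,0],
    [0,0,0,0,0,0],
  ],
)

```text
clock: 20.9
tool_pos: [0.6077, 0.1024, 0.0906]
tool_rot: [0.991, 0.13, -0.001, 0.0]
contact_force: [1.2, -0.6, -0.0]
grip_width: 0.489
```

Run:
```python
from h import *
go(*S,.0867,15)
```

```text
t 20.9 pos [0.6077 0.1024 0.0906] jaw 15.0 tilt [-0.001 -0.   ] turn -0.0 shift [-0.03  0.01  0.1 ] F [ 1.2 -0.6 -0. ] grip 0.489
```

apply_moves(
  series=[
    [0,0,0.05,0,0,0],
    [0,0,0.05,0,0,0],
    [0,0,0.03,0,0,0],
    [0,0,0,0,0,0],
  ],
)

```text
clock: 21.23
tool_pos: [0.6082, 0.1024, 0.0865]
tool_rot: [0.991, 0.13, 0.0, 0.0]
contact_force: [-0.1, -0.3, 1.3]
grip_width: 0.489
```

apply_moves(
  series=[
    [0,0,0,0,0,0],
    [0,0,0,0,0,0],
    [0,0,0,0,0,0],
    [0,0,0,0,0,0],
  ],
  claw=0.5,
)

```text
clock: 21.57
tool_pos: [0.608, 0.1024, 0.0862]
tool_rot: [0.991, 0.13, -0.0, -0.0]
contact_force: [0.6, 0.2, 0.1]
grip_width: 0.719
```

apply_moves(
  series=[
    [0,0,-0.3,0,0,0],
    [0,0,-0.8,0,0,0],
    [0,0,-0.9,0,0,0],
    [0,0,-0.6,0,0,0],
    [0,0,0,0,0,0],
  ],
)

```text
clock: 21.98
tool_pos: [0.6103, 0.1033, 0.1962]
tool_rot: [0.991, 0.13, 0.004, -0.0]
contact_force: [0.7, -0.2, -0.0]
grip_width: 0.747
```

Run:
```python
from h import *
go(.608,-.195,.11,15)
p=st('side','core',.055);st('top','collar',.0);p=st('side','collar',0)
W=world(p);q=(W[...,:2]-S)@A;r=np.hypot(q[...,0],q[...,1]);k=(r>.019)&(r<.0235)&(W[...,2]<.11)&(W[...,2]>.07);print('core top z',k.sum(),np.percentile(W[k][:,2],[10,50,90]))
c=S+A@np.array([[0,0]]).T.ravel();print([ (S+A@np.array(v)) for v in [(0,0)]])
P=ctrl.get_image('top');
for n,pp in(('s',p),('t',P)):
    W=world(pp);c=(.608,-.195);k=(pp['depth']>0)&(abs(W[...,2]-.018)<.006)&(np.hypot(W[...,0]-c[0],W[...,1]-c[1])<.038)
    print(n,k.sum(),cv2.minEnclosingCircle((W[k][:,:2]*1000).astype(np.float32)))
save(p,'seat',(190,220,370,350),4)
```

```text
t 21.98 pos [0.6103 0.1033 0.1962] jaw 15.0 tilt [0.008 0.002] turn -0.01 shift [-2.    7.19  2.14] F [ 0.7 -0.2 -0. ] grip 0.747
side core 0.61 211 mid [-0.0003  0.0042  0.0703] ext [0.0431 0.0369 0.0212] ztop 0.0809
top collar 0.79 252 mid [-0.1117 -0.1813  0.0103] ext [0.0568 0.0576 0.0192] ztop 0.0198
top collar 0.53 233 mid [-0.0178 -0.2     0.0108] ext [0.0572 0.0542 0.0188] ztop 0.0202
top collar 0.49 279 mid [-0.0759 -0.2865  0.0103] ext [0.0568 0.0582 0.0194] ztop 0.02
side collar 0.86 319 mid [-0.1129 -0.182   0.0092] ext [0.0556 0.057  0.0178] ztop 0.0181
side collar 0.76 365 mid [-0.0761 -0.289   0.0091] ext [0.0571 0.0587 0.0173] ztop 0.0178
side collar 0.61 415 mid [-0.0176 -0.2022  0.0091] ext [0.0578 0.0592 0.0174] ztop 0.0178
core top z 134 [0.07176248 0.07776556 0.08001912]
[array([0.6065, 0.1016])]
s 221 ((606.7257080078125, -197.48220825195312), 31.358291625976562)
t 204 ((607.75927734375, -194.81405639648438), 29.651445388793945)
```

View pics/seat.png

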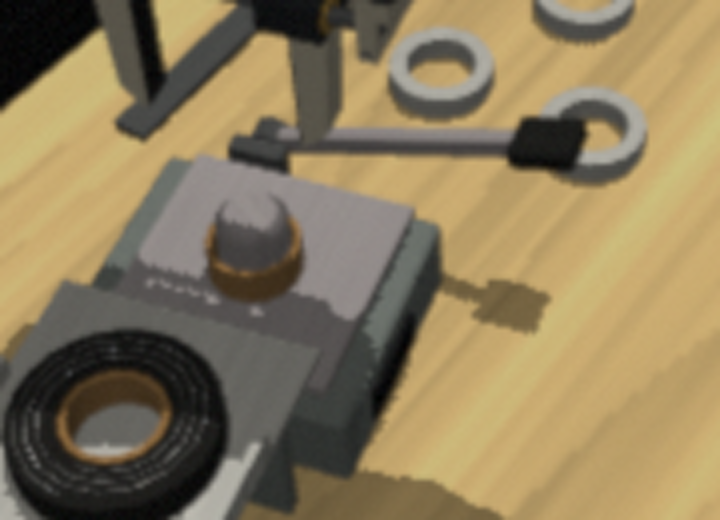

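The core is home: it sits flat on the plate round the spindle at crop pixel (255,260), top at z 80. On to the collar at (0.6076, -0.1955).

apply_moves(
  series=[
    [-0.25,0.9,0,0,0,0],
    [-0.25,0.9,0,0,0,0],
    [-0.25,0.9,0,0,0,0],
    [-0.25,0.9,0,0,0,0],
    [-0.25,0.9,0,0,0,0],
  ],
  claw=1,
)

```text
clock: 22.75
tool_pos: [0.6056, -0.0859, 0.1893]
tool_rot: [0.991, 0.131, -0.001, -0.0]
contact_force: [0.0, -0.2, -0.5]
grip_width: 0.997
```

apply_moves(
  series=[
    [-0.25,0.9,0,0,0,0],
    [-0.25,0.9,0,0,0,0],
    [-0.25,0.9,0,0,0,0],
    [0,0,0.9,0,0,0],
    [0,0,0.9,0,0,0],
  ],
)

```text
clock: 23.17
tool_pos: [0.6055, -0.2007, 0.118]
tool_rot: [0.992, 0.127, 0.001, 0.001]
contact_force: [-0.3, 1.3, -1.4]
grip_width: 0.999
```

apply_moves(
  series=[
    [0,0,0,0,0,0],
    [0,0,0.5,0,0,0],
    [0,0,0,0,0,0],
  ],
)

```text
clock: 23.42
tool_pos: [0.6039, -0.1955, 0.0959]
tool_rot: [0.991, 0.131, -0.002, -0.001]
contact_force: [0.0, 0.5, -0.4]
grip_width: 0.994
```

Run:
```python
from h import *
go(.6076,-.1955,.025,15)
```

```text
t 23.42 pos [ 0.6039 -0.1955  0.0959] jaw 15.0 tilt [-0.004  0.002] turn 0.01 shift [0.1  0.03 1.77] F [ 0.   0.5 -0.4] grip 0.994
```

apply_moves(
  series=[
    [0.08,0.02,0.5,0,0,0],
    [0,0,0.5,0,0,0],
    [0,0,0.4,0,0,0],
    [0,0,0.2,0,0,0],
    [0,0,0,0,0,0],
  ],
)

```text
clock: 23.83
tool_pos: [0.6081, -0.1957, 0.0338]
tool_rot: [0.991, 0.131, -0.001, -0.0]
contact_force: [-0.2, -0.0, 0.1]
grip_width: 0.999
```

Run:
```python
from h import *
go(.6076,-.1955,.025,15)
```

```text
t 23.83 pos [ 0.6081 -0.1957  0.0338] jaw 15.0 tilt [-0.002  0.   ] turn 0.01 shift [-0.01 -0.01  0.22] F [-0.2 -0.   0.1] grip 0.999
```

apply_moves(
  series=[
    [0,0,0.15,0,0,0],
    [0,0,0.06,0,0,0],
    [0,0,0,0,0,0],
  ],
)

```text
clock: 24.08
tool_pos: [0.6087, -0.1965, 0.0263]
tool_rot: [0.991, 0.13, 0.0, 0.0]
contact_force: [-1.2, -0.4, 0.1]
grip_width: 1.0
```

apply_moves(
  series=[
    [0,0,0,0,0,0],
    [0,0,0,0,0,0],
    [0,0,0,0,0,0],
    [0,0,0,0,0,0],
    [0,0,0,0,0,0],
  ],
  claw=0.0,
  grip_force=15,
)

```text
clock: 24.5
tool_pos: [0.6085, -0.1965, 0.026]
tool_rot: [0.991, 0.13, 0.0, 0.0]
contact_force: [0.7, 0.4, 0.7]
grip_width: 0.69
```

apply_moves(
  series=[
    [0,0,0,0,0,0],
    [0,0,-0.3,0,0,0],
    [0,0,-0.8,0,0,0],
    [0,0,-0.9,0,0,0],
    [0,0,-0.9,0,0,0],
  ],
)

```text
clock: 24.92
tool_pos: [0.6078, -0.1961, 0.1433]
tool_rot: [0.991, 0.13, -0.001, -0.0]
contact_force: [0.8, -0.4, -0.7]
grip_width: 0.635
```

apply_moves(
  series=[
    [0,0,-0.9,0,0,0],
    [0,0,-0.4,0,0,0],
    [0,0,0,0,0,0],
  ],
)

```text
clock: 25.17
tool_pos: [0.6103, -0.1967, 0.1992]
tool_rot: [0.991, 0.13, 0.003, 0.001]
contact_force: [1.3, 0.2, -0.9]
grip_width: 0.642
```

Run:
```python
from h import *
go(*S,.19,15)
p=st('side','collar',.1)
```

```text
t 25.17 pos [ 0.6103 -0.1967  0.1992] jaw 15.0 tilt [ 0.007 -0.002] turn -0.01 shift [ 1.84 -7.23  0.21] F [ 1.3  0.2 -0.9] grip 0.642
side collar 0.92 408 mid [-0.0741 -0.2876  0.1823] ext [0.0537 0.055  0.0166] ztop 0.1906
```

apply_moves(
  series=[
    [0.23,-0.9,0,0,0,0],
    [0.23,-0.9,0,0,0,0],
    [0.23,-0.9,0,0,0,0],
    [0.23,-0.9,0,0,0,0],
    [0.23,-0.9,0,0,0,0],
  ],
)

```text
clock: 25.68
tool_pos: [0.6051, -0.0092, 0.1921]
tool_rot: [0.991, 0.13, -0.002, -0.0]
contact_force: [0.4, 0.2, -1.3]
grip_width: 0.64
```

apply_moves(
  series=[
    [0.23,-0.9,0,0,0,0],
    [0.23,-0.9,0,0,0,0],
    [0.23,-0.9,0,0,0,0],
    [0,0,0.4,0,0,0],
    [0,0,0.4,0,0,0],
  ],
)

```text
clock: 26.1
tool_pos: [0.6043, 0.1044, 0.1606]
tool_rot: [0.991, 0.133, -0.0, -0.001]
contact_force: [-0.3, -1.3, -1.0]
grip_width: 0.642
```

apply_moves(
  series=[
    [0,0,0.3,0,0,0],
    [0,0,0,0,0,0],
    [0,0,0,0,0,0],
  ],
)

```text
clock: 26.35
tool_pos: [0.6043, 0.1001, 0.1484]
tool_rot: [0.992, 0.13, -0.002, 0.0]
contact_force: [0.4, 0.5, -0.6]
grip_width: 0.639
```

Run:
```python
from h import *
go(*S,.106,15)
p=st('side','collar',.1)
```

```text
t 26.35 pos [0.6043 0.1001 0.1484] jaw 14.9 tilt [-0.003 -0.001] turn -0.01 shift [ 0.07 -0.02  1.06] F [ 0.4  0.5 -0.6] grip 0.639
side collar 0.82 490 mid [-0.004  -0.0006  0.1313] ext [0.0527 0.057  0.0169] ztop 0.1398
```

apply_moves(
  series=[
    [0.08,-0.02,0.1,0,0,0],
    [0,0,0.1,0,0,0],
    [0,0,0.1,0,0,0],
    [0,0,0.1,0,0,0],
    [0,0,0.05,0,0,0],
  ],
)

```text
clock: 26.87
tool_pos: [0.6078, 0.1022, 0.1312]
tool_rot: [0.991, 0.13, -0.0, 0.0]
contact_force: [-0.3, -0.5, -1.2]
grip_width: 0.641
```

Run:
```python
from h import *
go(*S,.106,15)
p=st('side','collar',.09)
```

```text
t 26.87 pos [0.6078 0.1022 0.1312] jaw 15.0 tilt [-0.001 -0.   ] turn -0.01 shift [-0.03  0.01  0.63] F [-0.3 -0.5 -1.2] grip 0.641
side collar 0.68 554 mid [0.0004 0.0007 0.1136] ext [0.0564 0.0573 0.0182] ztop 0.1227
```

apply_moves(
  series=[
    [-0.01,0,0.12,0,0,0],
    [0,0,0.12,0,0,0],
    [0,0,0.12,0,0,0],
    [0,0,0.12,0,0,0],
    [0,0,0.08,0,0,0],
  ],
)

```text
clock: 27.38
tool_pos: [0.6074, 0.1022, 0.1086]
tool_rot: [0.991, 0.13, -0.0, 0.0]
contact_force: [0.8, 0.1, -1.0]
grip_width: 0.636
```

apply_moves(
  series=[
    [0,0,0.04,0,0,0],
    [0,0,0.03,0,0,0],
    [0,0,0,0,0,0],
  ],
)

```text
clock: 27.63
tool_pos: [0.6075, 0.1023, 0.1063]
tool_rot: [0.991, 0.13, -0.0, 0.0]
contact_force: [-0.2, -0.1, -0.3]
grip_width: 0.638
```

Run:
```python
from h import *
go(*S,.106,15)
p=st('side','collar',.07)
```

```text
t 27.63 pos [0.6075 0.1023 0.1063] jaw 15.0 tilt [-0. -0.] turn -0.0 shift [-0.03  0.01  0.01] F [-0.2 -0.1 -0.3] grip 0.638
side collar 0.72 14 mid [-0.0256  0.0196  0.1276] ext [0.1179 0.0762 0.0905] ztop 0.1729
```

Now I lower it a touch more until it makes contact, release, retreat and check.

apply_moves(
  series=[
    [0,0,0.03,0,0,0],
    [0,0,0.03,0,0,0],
    [0,0,0,0,0,0],
  ],
)

```text
clock: 27.98
tool_pos: [0.6078, 0.1025, 0.1056]
tool_rot: [0.991, 0.13, 0.001, 0.0]
contact_force: [-2.8, -0.9, 12.3]
grip_width: 0.641
```

apply_moves(
  series=[
    [0,0,0,0,0,0],
    [0,0,0,0,0,0],
    [0,0,0,0,0,0],
    [0,0,0,0,0,0],
    [0,0,0,0,0,0],
  ],
  claw=0.85,
)

```text
clock: 28.4
tool_pos: [0.6076, 0.1022, 0.104]
tool_rot: [0.991, 0.13, -0.0, 0.0]
contact_force: [0.5, 0.4, 0.1]
grip_width: 0.915
```

apply_moves(
  series=[
    [0,0,-0.3,0,0,0],
    [0,0,-0.8,0,0,0],
    [0,0,-0.9,0,0,0],
    [0,0,-0.8,0,0,0],
    [0,0.8,-0.5,0,0,0],
  ],
)

```text
clock: 28.82
tool_pos: [0.6155, 0.0785, 0.241]
tool_rot: [0.991, 0.135, 0.002, -0.002]
contact_force: [0.3, 0.5, 0.4]
grip_width: 0.927
```

apply_moves(
  series=[
    [0,0.9,0,0,0,0],
    [0,0.9,0,0,0,0],
    [0,0.9,0,0,0,0],
    [0,0,0,0,0,0],
    [0,0,0,0,0,0],
  ],
)

```text
clock: 29.23
tool_pos: [0.6439, -0.0359, 0.2367]
tool_rot: [0.992, 0.128, -0.0, 0.0]
contact_force: [0.1, 0.4, -0.6]
grip_width: 0.928
```

Run:
```python
from h import *
go(*S,.106,15)
for n in('top','side'):
    p=st(n,'collar',.0);W=world(p);q=(W[...,:2]-S)@A;r=np.hypot(q[...,0],q[...,1])
    k=(p['depth']>0)&(r>.021)&(r<.029)&(W[...,2]<.12)&(W[...,2]>.085);print(n,'ring z',k.sum(),np.percentile(W[k][:,2],[5,50,95]))
    f=np.linalg.lstsq(np.c_[q[k],np.ones(k.sum())],W[k][:,2],rcond=None)[0];print('tilt',f)
    k=(p['depth']>0)&(abs(q[...,0])<.055)&(abs(q[...,1])<.055)&(r>.035)&(W[...,2]<.11);print('plate z',np.percentile(W[k][:,2],[10,50,90]))
    st(n,'roll',.105)
save(p,'end',(140,160,460,400),2.5)
```

```text
t 29.23 pos [ 0.6439 -0.0359  0.2367] jaw 14.7 tilt [ 0.    -0.001] turn -0.06 shift [-0.01 -3.56  3.26] F [ 0.1  0.4 -0.6] grip 0.928
top collar 0.77 326 mid [0.001  0.0019 0.0775] ext [0.0584 0.0577 0.0436] ztop 0.0993
top collar 0.49 1564 mid [0.0007 0.0007 0.059 ] ext [0.1136 0.1132 0.01  ] ztop 0.0639
top ring z 205 [0.09091481 0.09474191 0.09841742]
tilt [-0.0046203  -0.00358177  0.09464711]
plate z [0.05628505 0.05896599 0.06166882]
top roll 0.79 942 mid [-0.0026  0.1349  0.1155] ext [0.0843 0.0855 0.0163] ztop 0.1237
side collar 0.63 304 mid [-0.114  -0.1829  0.0091] ext [0.0538 0.0576 0.0177] ztop 0.0179
side collar 0.62 526 mid [-0.0004  0.001   0.089 ] ext [0.0568 0.0568 0.0176] ztop 0.0978
side collar 0.56 354 mid [-0.0188 -0.2015  0.0092] ext [0.0533 0.0563 0.0173] ztop 0.0179
side ring z 351 [0.08700218 0.09481573 0.09690506]
tilt [ 0.02945079 -0.03550359  0.09423475]
plate z [0.05762158 0.0592626  0.06077625]
side roll 0.88 1945 mid [-0.0038  0.1351  0.1137] ext [0.085 0.085 0.016] ztop 0.1217
```

View pics/end.png

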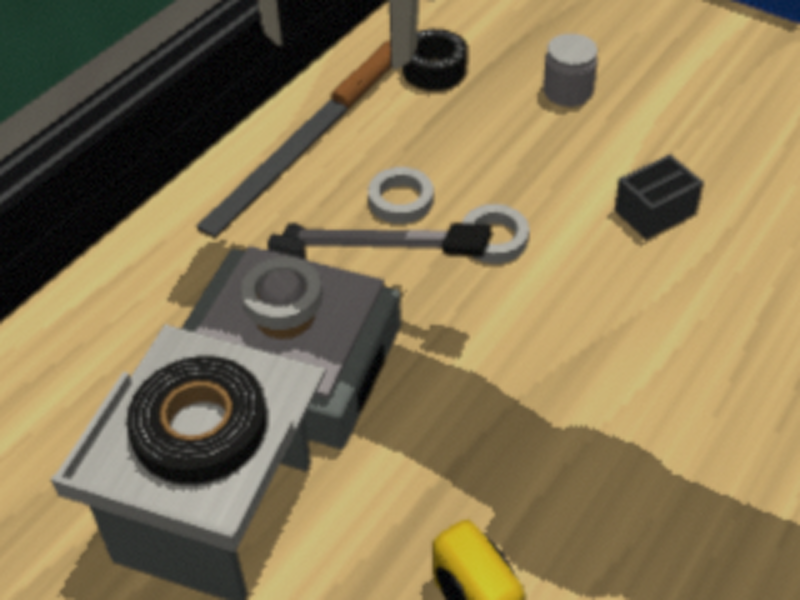

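The collar sits level on the core round the spindle at crop pixel (282,292). The plate is down, and the roll lies flat on the shelf at (197,415). The bystanders in view are where they were.

```bash
python3 -c "
from rig import ctrl
print(ctrl.hand_in())"
```

```text
the job is handed in; nothing more can be done
None
```

The job is done and handed in at about 29 s on the robot's clock, with nothing touching the robot. No verdict was reported.

I pressed the lever until the plate was fully up, then pushed the roll onto the shelf with the fingers. I pressed the plate back down and threaded the core home. Last, I set the rightmost of the three look-alike collars on top of it.

| Last check | Measured | Expected |
|---|---|---|
| Roll centre on the shelf (station x, y) | about (-3, 135) mm | (0, 135) mm |
| Roll top | z 122–124 mm | z 120 mm (flat) |
| Plate top | z 59 mm | z 60 mm (down) |
| Core top, before the collar went on | z 78–80 mm | z 80 mm |
| Collar top | z 95 mm | z 96 mm |
| Collar centre, distance from the spindle axis | within about 2 mm | 0 mm |

- **Collar tilt:** the two cameras disagreed. The top view showed it level. The side view's fit gave about 2.6°, which I put down to the collar's edge pixels, because it looks flat in the picture.
- **Core grasp:** the first grip was too high and shifted the core about 4 mm, so I opened, lowered and gripped again.
- **Force:** the fingers read about 70 N at the lever's end stop, below the 120 N wrist limit.
- **Bystanders:** I did not measure them again at the end. Those in the last side view looked unmoved; the try square was outside that crop.

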